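Pop out a cleaning tablet and stop it on the chute

TASK

Press the red ejector button of the cleaning-tablet dispenser all the way down with one finger, so that the yellow tablet pops out of its nest, and have the other finger standing in the chute to stop the tablet before it slides off the open end into the rinse tub. Let only the button move the tablet out of its nest, do not pinch it or lift it, and leave the jar, the mug and the brush alone. Finish while holding: one finger still keeping the button down, the other still stopping the tablet on the chute.

Things in the scene. Friction and masses are not known exactly. Their poses are not given: they have to be found in the camera images.
- dispenser: Steel tablet dispenser fixed to the bench; place and yaw vary. Origin: on the bench under the middle of its chute; x level, uphill along the chute, y across, z up. From x = 132 to 222 mm stands a white housing, 90 mm wide, 145 mm high, clear tube of spare tablets on it to 213 mm. Past the chute's low end, x = -70 to -230 mm, a fixed steel rinse tub, 120 mm wide, 30 mm high.
- chute_mid (a point): Mid-width point of the chute floor, 75 mm above the dispenser's origin; x uphill along the floor, y across, z out of the floor. The chute: straight trough, 50 mm wide inside, sloping 25 degrees, side walls 3 mm thick and 10 mm high. A good place for the stopping finger; a fingertip 22 mm wide along the chute clears the slope if kept over 5 mm above this point.
- nest_edge (a point): Top of the chute at mid-width, 108 mm above the bench, at x = 70 mm of the dispenser. Uphill of it, to x = 132 mm, is the nest: a level shelf of the same height, 50 mm wide, side walls 10 mm high, where the tablet lies in front of a blue pusher.
- chute_end (a point): Low open end of the chute floor at mid-width, 40 mm above the bench, at x = -75 mm of the dispenser. Nothing there stops the tablet: it drops into the tub.
- button (a joint): Travel of the red button, m: 0 released, 0.010 fully down. Sprung: 2 N to start, 7 N fully down; rises when let go. It drives the pusher 3.2 times as far towards the chute: the tablet tips over the nest edge when the button is about 0.008 to 0.009 down, then slides down the slippery chute in a fraction of a second unless something stands in its way.
- button_top (a point): Centre of the button's round top, 28 mm in diameter, facing up; moves with it. 95 mm above the bench released, 85 mm fully down: 20 and 10 mm above chute_mid, which lies level across from it, 62 mm away along y. It sits on a black column 36 mm square, 80 mm high, 16 mm clear of the chute wall.
- tablet: Yellow round cleaning tablet, 44 mm in diameter, 18 mm thick, about 60 g, loose and slippery. Origin: centre of its underside; z is its upright axis. At the start it lies flat in the nest, its centre 23 mm uphill of the nest edge.
- jar: Amber glass jar with a green lid, 56 mm in diameter, 85 mm high, standing loose near the dispenser. Origin: centre of its underside.
- mug: White cup, 72 mm in diameter, 80 mm high, standing loose near the dispenser. Origin: centre of its underside.
- brush: Pastry brush with a blue handle, 150 mm long, lying loose along its x axis. Origin: centre of its underside.
Things that resemble listed ones, but are neither listed nor needed, are in the scene too. Several things have the shape of the tablet; the one meant has the colours described above.

How it is judged (in metres and radians):
On the way, in this order (a step that is already met when the one before it is completed fails the run):
1. the button is pressed down (value of joint button above 0.006 m).
2. the tablet is out of its nest and stopped on the chute by a finger while the button is kept down (x of tablet in the frame of dispenser between -0.07 and 0.055 m and y of tablet in the frame of dispenser between -0.01 and 0.01 m and z of tablet in the frame of chute_mid between -0.008 and 0.008 m and linear speed of tablet below 0.015 m/s and contact force between the fingers and tablet above 0.02 N and value of joint button above 0.0065 m), for 0.3 s.
At the end, for the whole second after the job is handed in: The button is still at least 6.5 mm down; the tablet lies on the chute floor (within 8 mm), its centre at least 15 mm past the nest edge and not past the open end, at rest (under 15 mm/s) and touching a finger (over 0.02 N); jar, mug and brush are within 20 mm of where they stood (all of step 2 and distance of each of jar, mug, brush from where it was at the start of the episode below 0.02 m); the arm keeps its last pose, push and grip.
It fails at once if the tablet slides off the open end of the chute (x of tablet in the frame of dispenser below -0.08 m).
It fails at once if the tablet is lifted off the chute (z of tablet in the frame of chute_mid above 0.025 m).
It fails at once if the robot touches the tablet while it is in the nest (x of tablet in the frame of dispenser above 0.078 m and contact force between any of the fingers, the arm and tablet above 0.3 N).
It fails at once if the jar, the mug or the brush is moved or tipped (distance of any of jar, mug, brush from where it was at the start of the episode above 0.02 m).
It also fails if it takes over 32 s, if anything falls off the work surface, if the arm or the gripper's body presses on something with over 40 N, if the wrist force passes 120 N, or if a joint passes its speed limit or range.

ROBOT

A 7-joint arm with a two-finger parallel gripper is mounted at the origin on the work surface. World frame = base frame: x ahead of the robot, y to its left, z up, the work surface at z = 0. Lengths are in mm, angles in rad, forces in N, time in s.
With the tool pointing down it reaches from about 425 to 875 mm from the base axis. Payload 4.7 kg.
Tool frame: the origin (TCP) lies on the front face of the gripper's body, between the roots of the fingers; the fingertips stand 73 mm ahead of it and the grasp point (between the pads) lies arm.grip_point_offset ahead of it (arm.grip_point_offset is the distance from the TCP to the grasp point, in mm); z points along the fingers, y is the direction in which the jaws open and shut (so a half turn about z gives the same grasp; the last joint's range is limited). The gripper opens to 85 mm and grips with 20 to 120 N. Pads are 22 mm wide; open, the fingers measure 114 mm over their backs; the gripper's body (76 mm by 85 mm) begins 54 mm behind the grasp point. The pads swing forward as they close: fully open they stand 13 mm farther back than shut.
Start: joints at [-1.111, 0.321, -0.07, 1.45, 0.023, 1.371, -0.057], TCP at [280.29, 586.477, 303.949] pointing down, gripper open.
Joint ranges: [-2.86, 2.86], [-0.3, 2.09], [-1.38, 1.24], [0.06, 2.45], [-1.56, 4.7], [0.09, 2.05], [-2.69, 2.69]. Speed limits (rad/s): [2.57, 2.57, 3.14, 3.14, 3.14, 3.14, 3.14].

INTERFACE

Orientations are given as a unit quaternion [w, x, y, z].
In Python, from cell import arm gives the robot as it stands.
- The arm moves only by the shell command python3 -m creep 'ROWS'. ROWS is a JSON object of lists of equal length, an entry for each row: "gripper": the finger opening in mm, from 0 to 85.4; "slide": the shift along the world's x, y, z in units of 25 mm (1.0 is 25 mm), a list of three; "twist": the turn about the world's z in degrees. A call has 1 to 5 rows; each row is the pose to reach, as a shift and turn from the pose commanded when the call began; what a row does not reach only later rows make up. A row lasts 1/10 s, in which the tool goes at most 50 mm and 8.59 degrees, less where a joint would pass 70% of its speed; a pose out of reach is approached as far as the arm can. A call with a gripper value outside its range is refused whole. The fingers move at their own pace and stop on an object; the grip force is fixed at half the most. Time passes only in rows, so rows that repeat a pose let the fingers close. It gives the time, the measured TCP pose, the force and the opening at its end, in the units of the state.
- arm.get_state(): the state, without advancing time (a new reading comes with each control period).
- arm.capture(name): name is "side" or "top"; returns a dict with "pixels" (420x560x3 uint8, blue, green, red), "fx", "fy", "cx", "cy" (pixels), "dist_coeffs" ([k1, k2, p1, p2, k3] as OpenCV has them; the pictures are not rectified), "cam_to_world" (4x4, takes a point from camera to world coordinates). Camera axes: x right, y up, looking along -z (the intrinsics and any distortion apply to the point x, -y, -z); pixel columns grow to the right and rows downward; lengths in mm; the calibration is good to about 2 mm. A picture is of the moment at which its call begins. There is no depth.
- arm.close_job(): hands the job in, once; it reports no verdict.
Trained networks look in a picture, given as the dict that the camera call returned (one of the last four; its "shot" number tells which), for a name from the list of things; names that differ only in an ending like _2 or _b are one class to them, and where a whole thing is asked for, a point or a joint stands for the part that bears it (a point fixed in the world has none). Each returns a list of dicts, best first, with "score" (0 to 1); they miss things now and then, are a little off and sometimes report something else, mostly with a low value. They report only what shows in the picture. A call takes as long as a camera call. They do not tell look-alikes from the thing itself.
- arm.recognise(picture, name): "at" ([x, y, z] in mm, in world coordinates, good to about 4 mm: the middle of the surface that is visible of it).
- arm.trace(picture, name): "region" (420x560 bool, what is visible of it).
- arm.landmark_of(picture, name): "at" ([x, y, z] in mm, in world coordinates, good to about 4 mm: a listed point, or the origin of a listed thing).
The state is a dict: "clock": time; "joint_pos": joint angles; "qvel": joint speeds; "tau": joint torques, N m; "tcp_pos": TCP position; "tcp_rot": TCP orientation; "force": force on the tool from outside, world axes, zero at the start; "ft_torque": the same for the moment, N m; "width": finger opening in mm.
Only numpy, scipy, OpenCV 4.12 (cv2) and the standard library are available. Lean on these libraries where they do the work, as an engineer would, in place of code of your own. Each camera call takes 0.05 s, during which the arm holds its last target. There are 200 camera calls.

## Working session

There is one attempt and no reset: what is moved stays moved. The work goes in short steps, Python scripts to look and compute and a shell command to move; the robot and the scene stay as the last step left them, time stands still between calls to the robot, and variables do not carry over. Pictures are saved under pics/ and viewed, on a budget of 10 in all, crops included, one or two more only if the job needs it, and the job is handed in when it is done.

```bash
mkdir -p pics; cat > h.py <<'E'
import numpy as np, cv2
from cell import arm
def see(names_pts, names_things, cams=("side","top"), tag="a"):
    for c in cams:
        p=arm.capture(c); cv2.imwrite(f"pics/{tag}_{c}.png",p["pixels"])
        for n in names_pts:
            for r in arm.landmark_of(p,n)[:3]: print(c,n,np.round(r["at"],1),round(r["score"],2))
E
python3 - <<'E'
from h import *
print(arm.grip_point_offset, arm.get_state())
see(["dispenser","chute_mid","nest_edge","chute_end","button_top","tablet","jar","mug","brush"],[])
print(arm.get_state()["clock"])
E
```

```text
53.900000000000006 {'clock': 0.0, 'joint_pos': array([-1.1108813 ,  0.32183659, -0.07007234,  1.45170394,  0.02259743,
        1.37079993, -0.05691095]), 'qvel': array([ 0.0008951 ,  0.00075356, -0.000525  , -0.00127311, -0.00188587,
        0.00027455,  0.0003368 ]), 'tau': array([-3.89625975e-04, -4.93580997e+01, -3.82879162e-01, -3.14333224e+01,
        1.27617409e-02,  1.13124191e-02,  4.57777816e-08]), 'tcp_pos': array([280.14305927, 586.07712623, 302.7999202 ]), 'tcp_rot': array([-1.67008175e-04,  2.21062129e-01,  9.75259234e-01, -9.66184128e-04]), 'force': array([-0.68118472,  0.21365044, -0.15589509]), 'ft_torque': array([ 0.03585767,  0.03042077, -0.00498324]), 'width': 85.62320001733778}
side dispenser [ 4.95e+02 -3.00e-01 -4.30e+00] 0.84
side chute_mid [494.7  -0.   74.7] 0.94
side nest_edge [433.6 -25.6 114. ] 0.6
side nest_edge [490.    2.7  -2.1] 0.54
side chute_end [564.5  27.4  38.4] 0.62
side button_top [474.8  53.   98.3] 0.45
side tablet [ 339.1 -211.3    1.1] 0.86
side tablet [406.2 -30.7 108.7] 0.84
side tablet [321.2 193.2  -3.7] 0.75
side jar [ 453.4 -175.1    2.6] 0.73
side mug [428.7 170.2  -1.7] 0.69
side brush [ 640.4 -108.5    3.4] 0.79
top dispenser [ 4.955e+02 -2.000e-01  6.000e-01] 0.77
top chute_mid [493.8  -2.1  72.3] 0.83
top nest_edge [430.  -28.6 108.6] 0.89
top chute_end [562.4  20.7  40.3] 0.79
top button_top [470.2  55.9  95.9] 0.7
top tablet [ 337.4 -209.2    4.2] 0.83
top tablet [ 545.1 -204.5    1.8] 0.82
top tablet [322.  193.2  -3.2] 0.8
top jar [ 448.6 -179.7    2.1] 0.86
top mug [4.278e+02 1.679e+02 3.000e-01] 0.69
1.0
```

View pics/a_top.png

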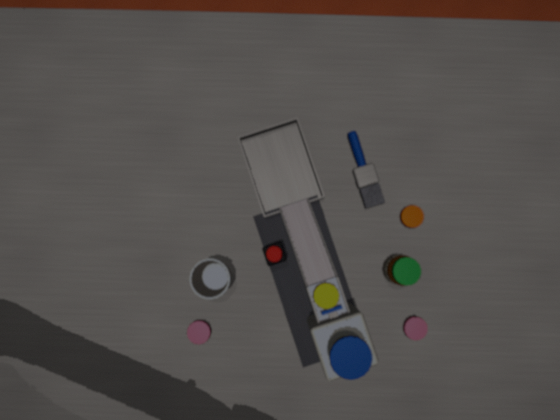

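View pics/a_side.png

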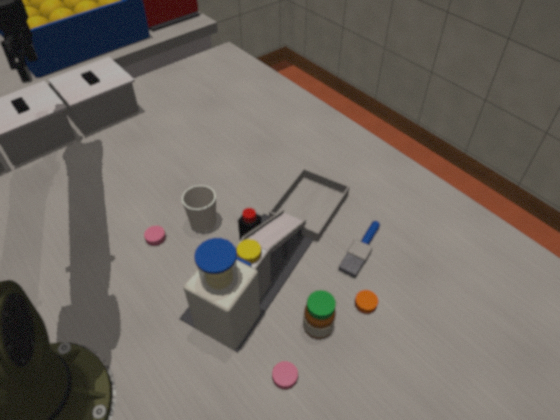

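The top view shows the dispenser with the tub at (280,168), red button (274,254), yellow tablet (326,295) and housing (345,350), with the mug left at (211,278) and the jar right. The side view agrees. Next I refine the pose from the colour blobs.

```bash
cat >> h.py <<'E'
def ray(p,u,v,z):
    K=np.array([[p["fx"],0,p["cx"]],[0,p["fy"],p["cy"]],[0,0,1]])
    a,b=cv2.undistortPoints(np.array([[[u,v]]],float),K,np.array(p["dist_coeffs"],float))[0,0]
    T=np.array(p["cam_to_world"]); d=T[:3,:3]@[a,-b,-1]; o=T[:3,3]
    return o+d*(z-o[2])/d[2]
def blob(p,lo,hi,near):
    h=cv2.cvtColor(p["pixels"],cv2.COLOR_BGR2HSV); m=cv2.inRange(h,lo,hi)
    n,l,s,c=cv2.connectedComponentsWithStats(m)
    k=[i for i in range(1,n) if s[i,4]>25 and np.hypot(*(c[i]-near))<25]
    i=max(k,key=lambda i:s[i,4]); return c[i],s[i,4]
E
python3 - <<'E'
from h import *
p=arm.capture("top")
r,ar=blob(p,(0,150,60),(8,255,255),(274,254)); y,ay=blob(p,(22,120,60),(35,255,255),(326,295))
B=ray(p,*r,95); Y=ray(p,*y,126); print(r,ar,B,y,ay,Y)
# local: button (0,-62), tablet (93,0)
d=(Y-B)[:2]; print("dist",np.hypot(*d),"exp",np.hypot(93,62))
yaw=np.arctan2(d[1],d[0])-np.arctan2(62,93)
R=np.array([[np.cos(yaw),-np.sin(yaw)],[np.sin(yaw),np.cos(yaw)]])
o=((B[:2]-R@[0,-62])+(Y[:2]-R@[93,0]))/2
q=ray(p,280,168,0); print("tub",R.T@(q[:2]-o))
goal=o+R@[-2,-31]; print("yaw",np.degrees(yaw)%360,"o",o,"goal",goal,"chute_end",o+R@[-75,0],"nest",o+R@[70,0])
s=arm.get_state(); t=s["tcp_rot"]; from scipy.spatial.transform import Rotation as Q
ty=Q.from_quat(np.r_[t[1:],t[0]]).as_matrix()[:,1]
print("twist",((np.degrees(yaw)+90-np.degrees(np.arctan2(ty[1],ty[0]))+90)%180)-90,"slide",(goal-s["tcp_pos"][:2])/25)
E
```

```text
[273.65196078 253.53921569] 204 [473.05721638  55.35915565  95.        ] [325.78895464 295.3964497 ] 507 [406.85120825 -33.38087882 126.        ]
dist 110.71598452456048 exp 111.77208953938367
tub [-151.41518642   -1.21698179]
yaw 199.58452896856502 o [494.15520685  -2.6307805 ] goal [485.64839018  27.24620178] chute_end [564.81630664  22.5090082 ] nest [428.20484704 -26.0945833 ]
twist 45.12352754668791 slide [  8.21379935 -22.36933364]
```

```bash
python3 -m creep '{"slide":[[0.7,-1.8,0],[1.4,-3.6,0],[2.1,-5.4,0],[2.8,-7.2,0],[3.5,-9.0,0]],"twist":[5,10,15,20,25],"gripper":[48,48,48,48,48]}' && python3 -m creep '{"slide":[[0.7,-1.8,0],[1.4,-3.6,0],[2.1,-5.4,0],[2.8,-7.2,0],[3.5,-9.0,0]],"twist":[5,10,15,20,20],"gripper":[48,48,48,48,48]}' && python3 -m creep '{"slide":[[0.6,-1.5,0],[1.2,-3.0,0],[1.2,-4.4,0],[1.2,-4.4,0],[1.2,-4.4,0]],"twist":[0,0,0,0,0],"gripper":[48,48,48,48,48]}'; python3 - <<'E'
from h import *
p=arm.capture("top"); cv2.imwrite("pics/b_top.png",p["pixels"])
s=arm.get_state(); print(s)
E
```

```text
clock: 1.55
tcp_pos: [368.3, 359.6, 304.2]
tcp_rot: [0.0, 0.003, 1.0, 0.0]
force: [0.5, -0.2, -0.0]
width: 48.0
clock: 2.05
tcp_pos: [455.7, 134.5, 304.4]
tcp_rot: [0.001, -0.17, 0.985, 0.0]
force: [0.7, -0.2, -1.4]
width: 48.2
clock: 2.55
tcp_pos: [485.3, 25.9, 304.2]
tcp_rot: [0.0, -0.168, 0.986, 0.0]
force: [0.5, 0.9, -0.1]
width: 48.0
{'clock': 2.6, 'joint_pos': array([-0.50318026, -0.04266565,  0.3846454 ,  1.85709337,  0.0156348 ,
        1.32375013,  1.78798661]), 'qvel': array([-1.46839859e-02,  5.15211080e-03, -2.16756993e-02,  1.10751496e-03,
       -3.64516223e-04, -5.31819922e-04,  2.32352724e-05]), 'tau': array([ 1.00325726e+00, -2.64120197e+01,  4.53511812e-01, -3.11490333e+01,
        1.58174559e-01,  1.08897511e-02,  5.57705775e-03]), 'tcp_pos': array([485.21746483,  27.0815224 , 304.0685467 ]), 'tcp_rot': array([ 1.86168166e-04, -1.69113447e-01,  9.85596488e-01,  4.13635612e-04]), 'force': array([0.18132244, 0.51882766, 0.58768319]), 'ft_torque': array([ 0.01032013, -0.01741336,  0.03966492]), 'width': 47.95882426175552}
```

```bash
python3 -m creep '{"slide":[[0,0,-1.5],[0,0,-3],[0,0,-4.4],[0,0,-4.4]],"twist":[0,0,0,0],"gripper":[48,48,48,48]}'; python3 - <<'E'
from h import *
for c in ("side","top"):
    p=arm.capture(c); x=p["pixels"]
    x=x[190:340,160:360] if c=="side" else x[180:330,220:420]
    cv2.imwrite(f"pics/c_{c}.png",cv2.resize(x,None,fx=4,fy=4,interpolation=cv2.INTER_CUBIC))
E
```

```text
clock: 3.0
tcp_pos: [481.9, 27.9, 189.6]
tcp_rot: [-0.005, -0.17, 0.985, -0.0]
force: [-0.7, -0.4, -0.5]
width: 48.0
```

View pics/c_side.png

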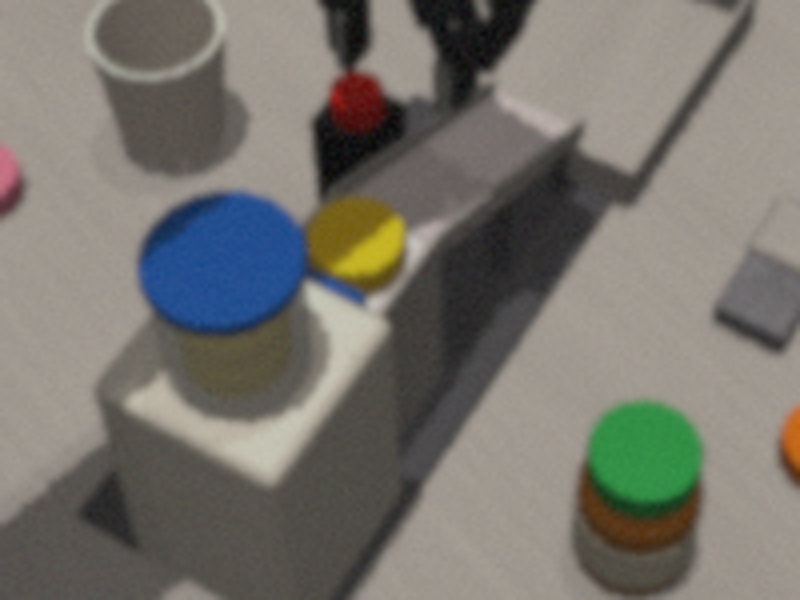

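View pics/c_top.png

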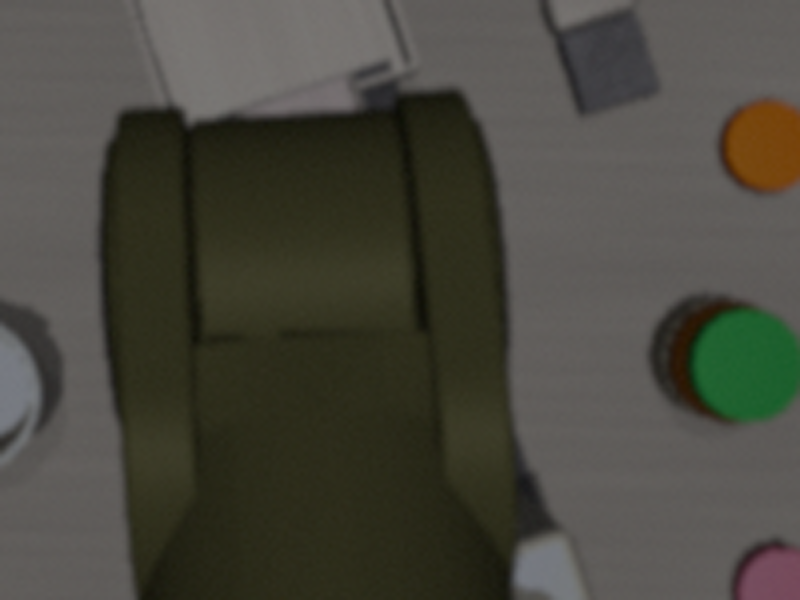

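The side crop shows both fingertips: the button finger's tip at crop (352,65), just above the red button, and the other at (460,95), over the chute's far wall. The top view is hidden by the wrist. I'll compare these tips with projections of where they should be.

```bash
python3 - <<'E'
from h import *
p=arm.capture("side"); s=arm.get_state(); print(s["tcp_pos"],s["tcp_rot"],s["force"])
yaw=np.radians(199.58); ex=np.array([np.cos(yaw),np.sin(yaw)]); ey=np.array([-ex[1],ex[0]]); o=np.array([494.2,-2.6])
d=s["tcp_pos"][:2]-o; print("tcp in disp",d@ex,d@ey)
K=np.array([[p["fx"],0,p["cx"]],[0,p["fy"],p["cy"]],[0,0,1]]); T=np.linalg.inv(p["cam_to_world"])
def pr(P):
    q=T[:3,:3]@P+T[:3,3]; q=q*[1,-1,-1]
    u=cv2.projectPoints(q.reshape(1,1,3),np.zeros(3),np.zeros(3),K,np.array(p["dist_coeffs"],float))[0].ravel(); return np.round((u-[160,190])*4)
for z in (115,120,125,130):
  for sg in (-1,1): print(z,sg,[pr(np.r_[s["tcp_pos"][:2]+ey*sg*31+ex*a,z]) for a in (-11,0,11)])
print("button",pr(np.r_[o-62*ey,95]),"chute_mid",pr(np.r_[o,75]),"nest",pr(np.r_[o+70*ex,108]))
E
```

```text
[486.2035182   27.45466452 195.52012906] [ 1.03854512e-03 -1.69753456e-01  9.85486011e-01  8.93235478e-05] [ 0.30394168  0.13590812 -0.69108061]
tcp in disp -2.5379194399401186 -30.996540863566985
115 -1 [array([370.,  45.]), array([358.,  59.]), array([346.,  74.])]
115 1 [array([480.,  93.]), array([468., 109.]), array([456., 124.])]
120 -1 [array([370.,  38.]), array([358.,  52.]), array([345.,  67.])]
120 1 [array([480.,  87.]), array([468., 102.]), array([456., 117.])]
125 -1 [array([370.,  31.]), array([357.,  45.]), array([345.,  60.])]
125 1 [array([480.,  79.]), array([468.,  95.]), array([456., 110.])]
130 -1 [array([369.,  24.]), array([357.,  38.]), array([344.,  53.])]
130 1 [array([480.,  72.]), array([468.,  87.]), array([456., 103.])]
button [357.  90.] chute_mid [466. 166.] nest [387. 223.]
```

The tips agree with the projection (tip height about 122–125), so I'm aligned. Descending and pressing with force checks.

```bash
python3 -m creep '{"slide":[[0,0,-0.5],[0,0,-0.88],[0,0,-0.88]],"twist":[0,0,0],"gripper":[48,48,48]}'; python3 -m creep '{"slide":[[0,0,-0.1],[0,0,-0.2],[0,0,-0.2],[0,0,-0.2]],"twist":[0,0,0,0],"gripper":[48,48,48,48]}'
```

```text
clock: 3.45
tcp_pos: [484.6, 26.5, 170.9]
tcp_rot: [-0.001, -0.169, 0.986, 0.0]
force: [0.3, 0.6, 0.6]
width: 48.1
clock: 3.85
tcp_pos: [485.4, 26.4, 167.1]
tcp_rot: [0.0, -0.169, 0.986, 0.0]
force: [-0.3, 0.2, -0.4]
width: 48.0
```

```bash
for i in 1 2; do python3 -m creep '{"slide":[[0,0,-0.08],[0,0,-0.16],[0,0,-0.16]],"twist":[0,0,0],"gripper":[48,48,48]}'; done
```

```text
clock: 4.15
tcp_pos: [485.6, 26.5, 163.1]
tcp_rot: [0.0, -0.169, 0.986, 0.0]
force: [0.9, 0.6, 2.5]
width: 48.0
clock: 4.45
tcp_pos: [485.6, 26.5, 159.1]
tcp_rot: [0.0, -0.169, 0.986, 0.0]
force: [-0.6, 1.0, 4.6]
width: 47.8
```

```bash
python3 -m creep '{"slide":[[0,0,-0.08],[0,0,-0.16],[0,0,-0.2],[0,0,-0.2],[0,0,-0.2]],"twist":[0,0,0,0,0],"gripper":[48,48,48,48,48]}'; python3 - <<'E'
from h import *
p=arm.capture("side"); x=p["pixels"][170:320,160:360]
cv2.imwrite("pics/d_side.png",cv2.resize(x,None,fx=4,fy=4,interpolation=cv2.INTER_CUBIC))
for n in ("tablet",):
    for r in arm.landmark_of(p,n): print(n,np.round(r["at"],1),r["score"])
s=arm.get_state();print(s["clock"],s["force"],s["tcp_pos"])
E
```

```text
clock: 4.95
tcp_pos: [485.6, 26.5, 154.9]
tcp_rot: [0.0, -0.169, 0.986, 0.0]
force: [-1.6, -0.4, 9.1]
width: 47.7
tablet [320.5 193.9  -2. ] 0.68
tablet [ 340.4 -211.4   -1.4] 0.57
5.05 [-2.5941706  -0.45203191  9.68708759] [485.641701    26.54860822 154.88183025]
```

View pics/d_side.png

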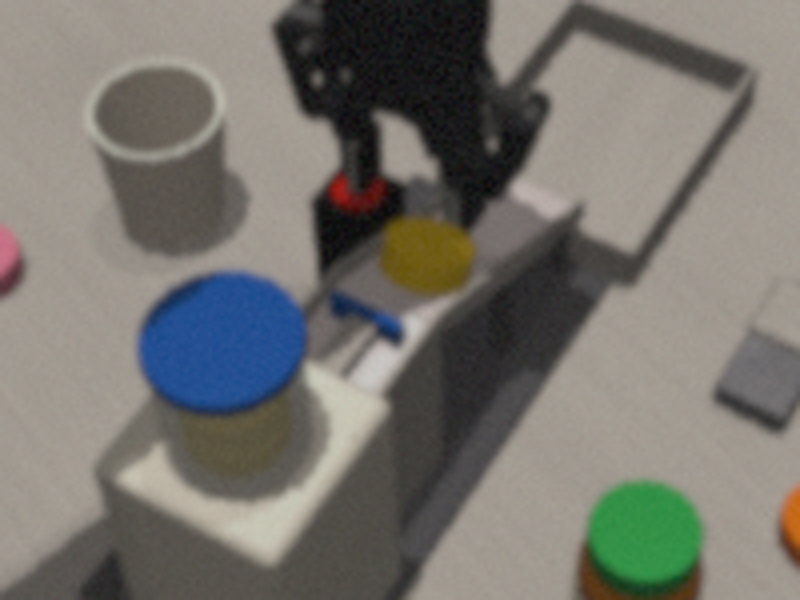

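The crop shows the tablet popped out and resting on the chute at (428,250), against the stopping finger at (455,205). The blue pusher is out at (370,315) and the button finger is on the pressed red button at (357,190). Letting 0.5 s pass, then checking position and rest.

```bash
python3 -m creep '{"slide":[[0,0,0],[0,0,0],[0,0,0],[0,0,0],[0,0,0]],"twist":[0,0,0,0,0],"gripper":[48,48,48,48,48]}'; python3 - <<'E'
from h import *
yaw=np.radians(199.58); ex=np.array([np.cos(yaw),np.sin(yaw)]); ey=np.array([-ex[1],ex[0]]); o=np.array([494.2,-2.6])
for i in range(3):
    p=arm.capture("side"); c,a=blob(p,(20,120,30),(35,255,255),(267,230))
    z=100
    for _ in range(8):  # top-face centre lies 18 mm above sloped floor; blob centre ~ a little below
        q=ray(p,*c,z); x=(q[:2]-o)@ex; z=75+x*np.tan(np.radians(25))+12/np.cos(np.radians(25))
    print(c,a,"disp x,y",x,(q[:2]-o)@ey,z)
s=arm.get_state();print(s["clock"],s["force"],s["tcp_pos"])
p=arm.capture("top")
for c in (p,arm.capture("side")):
  for n in ("jar","mug","brush"):
    for r in arm.landmark_of(c,n)[:1]: print(n,np.round(r["at"],1))
E
```

```text
clock: 5.55
tcp_pos: [485.6, 26.5, 154.9]
tcp_rot: [0.0, -0.169, 0.986, 0.0]
force: [-1.8, -1.8, 9.9]
width: 48.2
[266.01671309 233.13649025] 359 disp x,y 33.5731325871071 -2.575451977402441 103.89594386117108
[265.92797784 233.06648199] 361 disp x,y 33.48785582153329 -2.8225545599685056 103.85617865232132
[266.01928375 233.1046832 ] 363 disp x,y 33.475068287016 -2.631028088235574 103.85021572704699
5.7 [-2.46334062 -0.43794379  9.69757418] [485.63025521  26.52701252 154.86703881]
jar [ 4.484e+02 -1.768e+02  4.000e-01]
mug [426.7 169.5   1.5]
brush [ 6.409e+02 -1.044e+02 -6.000e-01]
jar [ 4.543e+02 -1.735e+02 -4.000e-01]
mug [426.1 168.7  -1.4]
```

```bash
python3 -c "
from cell import arm
print(arm.close_job())"
```

```text
the job is handed in; nothing more can be done
None
```

I pressed the red button all the way down with one finger, and the other finger, standing in the chute, stopped the tablet. I handed the job in at about 6 s with both fingers still holding; no verdict was reported.

**Button:** about 9.7 N upward on the tool, more than the 7 N needed at full travel. The tool had also come down about 9 to 10 mm since first contact.

**Tablet:** at rest on the chute against the stopping finger, at about x = 33.5 mm and y = -2.6 mm in the dispenser frame. It did not move over three pictures. I could not measure the finger's force on it directly; contact is judged from the picture and from it resting still on the slippery slope.

**Jar, mug and brush:** all found where they stood at the start, within the networks' 4 mm or so accuracy.

**Disagreements:**
- The tablet network did not report the yellow tablet after ejection, only the pink look-alikes, so I located it by its colour.
- Fingertip contact came about 4 mm lower than the nominal 73 mm finger length implied. This fits the pads standing farther back when partly open.

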